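Level the copy stand's board

ROBOT

A 7-joint arm with a two-finger parallel gripper is mounted at the origin on a cart in front of the work surface, level with it; the furniture and walls round the work are solid. World frame = base frame: x ahead of the robot, y to its left, z up, the work surface at z = 0. Lengths are in m, angles in rad, forces in N, time in s.
With the tool pointing down it reaches from about 0.425 to 1.025 m from the base axis. Payload 9.4 kg.
Tool frame: the origin (TCP) lies between the finger pads; the fingertips stand 14 mm ahead of it and the grasp point (between the pads) lies 5 mm behind it; z points along the fingers, y is the line along which they close (so a half turn about z gives the same grasp; the last joint's range is limited). The gripper opens to 93 mm and grips with 3 to 60 N. Pads are 15 mm wide; open, the fingers measure 128 mm over their backs; the gripper's body (75 mm by 188 mm) begins 65 mm behind the grasp point.
Start: joints at [1.14, 0.599, -0.003, 1.599, 0.002, 0.943, -0.08], TCP at [0.251, -0.68, 0.233] pointing down, gripper open.
Joint ranges: [-2.57, 2.57], [-0.35, 1.97], [-1.29, 1.29], [0.11, 2.56], [-1.05, 4.19], [0.11, 1.86], [-2.63, 2.63]. Speed limits (rad/s): [2.22, 2.22, 3.01, 3.01, 3.14, 3.14, 3.14].

INTERFACE

Orientations are given as a unit quaternion [w, x, y, z].
In Python, from station import manip gives the robot as it stands.
- The arm moves only by the tool servo_tool, never from a script. Its argument "targets" is a list of rows, each an object with "angular": the turn, a rotation vector about the tool's x, y, z in degrees, a list of three; "slide": the shift along the tool's x, y, z in cm, a list of three; "jaw": the opening, from 0 (shut) to 1 (fully open). In form: [{"angular": [rx, ry, rz], "slide": [tx, ty, tz], "jaw": jaw}, ...]. A call has 1 to 20 rows; each row is the pose to reach, as a shift and turn from the pose commanded when the call began, along the tool's axes at that moment; what a row does not reach only later rows make up. A row lasts 1/10 s, in which the tool goes at most 50 mm and 8.59 degrees, less where a joint would pass 70% of its speed; a pose out of reach is approached as far as the arm can. A call with a gripper value outside its range is refused whole. The fingers move at their own pace and stop on an object; the grip force is fixed at half the most. Time passes only in rows, so rows that repeat a pose let the fingers close. It gives the time, the measured TCP pose, the force, the opening and the grip force at its end, in the units of the state.
- manip.get_obs(): the state, without advancing time (a new reading comes with each control period).
- manip.capture(name): name is "side" or "top"; returns a dict with "img" (400x640x3 uint8, blue, green, red), "depth" (400x640 float32, m along the optical axis (not along the pixel's ray), 0 where there is no reading), "mtx" (3x3 intrinsics, pixels), "T" (4x4, takes a point from camera to world coordinates). Camera axes: x right, y down, z forward; pixel columns grow to the right and rows downward; lengths in m; the calibration is good to about 2 mm. A picture is of the moment at which its call begins.
- manip.hand_in(): hands the job in; it is judged then, once.
The state is a dict: "clock": time; "joint_pos": joint angles; "dq": joint speeds; "joint_torque": joint torques, N m; "eef_pos": TCP position; "tool_rot": TCP orientation; "wrist_force": force on the tool from outside, world axes, zero at the start; "moment": the same for the moment, N m; "opening": finger opening in m; "finger_force": force on a finger pad.
Only numpy, scipy, OpenCV 4.12 (cv2) and the standard library are available. Lean on these libraries where they do the work, as an engineer would, in place of code of your own. Each camera call takes 0.05 s, during which the arm holds its last target. There are 200 camera calls.

TASK

Level the copy stand's board before books are photographed on it: lay the spirit level flat in the ribbed pocket on the board and let go of it. Then turn the wing knob of the stand's foot so that the bubble stands midway between its two lines while the spirit level is pressed down - the board floats on springy pads, so the reading counts only with the board pressed fully down, about 8 N on the level. Finish holding: the program ends with the closed gripper still pressing on the level, firmly but not hard, bubble between the lines, and the tin, stapler and eraser left where they were.

Things in the scene. Friction and masses are not known exactly. Their poses are not given: they have to be found in the camera images.
- spirit_level: Aluminium spirit level with black end caps, 24 (x) x 160 (y) x 36 mm (z), 0.22 kg, loose on the desk, alike both ways round. Origin: centre of its underside, y along its length. A tinted vial 60 mm long lies in the middle of its top, with two cross lines 19 mm apart and a white bubble 12 mm long. From 30 to 80 mm either side of the middle it is solid metal: press there, not on the vial.
- bubble (a joint): Where the bubble stands in the vial: 0 midway between the lines, positive towards the level's own +y end; 0.016 rad is 4 mm (an arc of 250 mm radius), and the value is the slope of the level in rad: the bubble goes to the higher end. It stops at +-0.078 and settles in about 1 s.
- stand: Copy stand fixed to the desk: grey base 130 (x) x 400 mm (y), white board 94 x 272 mm above it, long along y. Origin on the underside, 5 mm to the +y side of the base's centre. The board swings about a pivot along x, 155 mm from the origin towards +y and 52 mm up; its -y end is carried by the foot under the wing knob. The board's top is 40 to 75 mm above the desk.
- pocket (a point): Middle of the pocket's floor on the board, 150 mm from the pivot, with the board's axes (y towards the pivot, z out of the board, which slopes by up to 0.05 rad). The pocket is 31 (x) x 172 mm (y) inside four ribs 4 mm thick and 5 mm high; the spirit level lies in it lengthways, either way round.
- board (a joint): How far the board floats up off its foot on springy pads: 0.030 rad when not pressed, 0 when fully down. That takes 3 to 4 N on the middle of the spirit level, less on its end nearer the knob, which then goes down some 6 mm.
- knob_grip (a point): Top of the wing knob, on its vertical axis, 170 mm from the stand's origin towards -y, 103 mm above the desk; fixed, with the stand's axes. The black upright wing is 44 mm long, 12 mm thick and 30 mm high, on a disc 44 mm across; grip it across its thickness from above.
- foot_knob (a joint): Angle q of the wing knob, 0 to 3.3 rad, growing clockwise seen from above: the wing lies along the stand's x at 0 and is turned q clockwise from there. Clockwise raises the knob end of the board, 0.030 rad of slope per rad. At the start that end is 0.8 to 1.6 rad of turning too low. It stays where it is left (friction 0.13 N m).
- clip_tin: Round grey tin of clips, 72 mm across, 26 mm high; origin at the centre of its underside. Leave it alone.
- stapler: Black stapler, 154 x 38 x 48 mm; origin at the centre of its underside. Leave it alone.
- eraser: Small eraser, 23 x 58 x 13 mm; origin at the centre of its underside. Leave it alone.
Things that resemble listed ones, but are neither listed nor needed, are in the scene too. Several things have the shape of the spirit_level; the one meant has the colours described above.

How it is judged:
On the way:
1. the spirit level lies flat in the pocket and has been let go (z of spirit_level in the frame of pocket between -0.003 and 0.003 m and horizontal distance between spirit_level and pocket below 0.01 m and angle between the z axis of spirit_level and the z axis of pocket, either way round below 0.02 rad and angle between the y axis of spirit_level and the y axis of pocket, either way round below 0.1 rad and contact force between the fingers and spirit_level below 0.2 N), for 0.3 s.
At the end, for the whole second after the job is handed in: The spirit level lies flat in the pocket (within 3 mm of its floor, 10 mm of its middle), the fingers press on it with 3 to 25 N and nothing touches the knob, the board is fully down (within 0.004 rad) and the bubble is within 3 mm (0.012 rad) of the middle, still held so for the last second (z of spirit_level in the frame of pocket between -0.003 and 0.003 m and horizontal distance between spirit_level and pocket below 0.01 m and angle between the z axis of spirit_level and the z axis of pocket, either way round below 0.02 rad and angle between the y axis of spirit_level and the y axis of pocket, either way round below 0.1 rad and value of joint board below 0.004 rad and value of joint bubble between -0.012 and 0.012 rad and contact force between the fingers and spirit_level between 3 and 25 N and contact force between the arm and foot_knob below 0.5 N); the arm keeps its last pose, push and grip.
It fails at once if the tin, the stapler or the eraser is pushed more than 30 mm (distance of any of clip_tin, stapler, eraser from where it was at the start of the episode above 0.03 m).
It also fails if it takes over 72 s, if anything falls off the work surface, if the arm or the gripper's body presses on something with over 40 N, if the wrist force passes 120 N, or if a joint passes its speed limit or range.

## Working session

There is one attempt and no reset: what is moved stays moved. The work goes in short steps, Python scripts to look and compute and a tool call to move; the robot and the scene stay as the last step left them, time stands still between calls to the robot, and variables do not carry over. Pictures are saved under pics/ and viewed, at most 10 in all, crops included, and the job is handed in when it is done.

Besides the shell and the picture viewer there is one more tool, called after "Call:" as a command line: name --argument value ..., lists and objects as JSON in quotes. servo_tool: Moves the arm, as the interface text tells. Its arguments: {"type":"object","properties":{"targets":{"type":"array","items":{"type":"object","properties":{"angular":{"type":"array","items":{"type":"number"}},"slide":{"type":"array","items":{"type":"number"}},"jaw":{"type":"number"}}}}},"required":["targets"]}

```bash
mkdir -p pics; ls
python3 - <<'E'
from station import manip
import cv2,numpy as np
for n in("top","side"):
    c=manip.capture(n); cv2.imwrite(f"pics/{n}0.png",c["img"]); np.savez(f"{n}0.npz",**c)
    print(n,c["T"].round(3).tolist(),c["mtx"].round(1).tolist())
print(manip.get_obs())
E
```

```text
pics
top [[-0.017, -0.975, 0.221, 0.246], [-1.0, 0.017, -0.002, -0.047], [-0.001, -0.221, -0.975, 1.195], [0.0, 0.0, 0.0, 1.0]] [[491.0, 0.0, 322.8], [0.0, 491.0, 196.4], [0.0, 0.0, 1.0]]
side [[0.999, 0.037, -0.023, 0.514], [0.035, -0.371, 0.928, -1.254], [0.026, -0.928, -0.372, 0.468], [0.0, 0.0, 0.0, 1.0]] [[511.3, 0.0, 320.5], [0.0, 511.3, 196.4], [0.0, 0.0, 1.0]]
{'clock': 0.1, 'joint_pos': array([ 1.14029535,  0.6000749 , -0.00254293,  1.60004599,  0.00179048,
        0.94291554, -0.0798113 ]), 'dq': array([ 5.94847627e-04, -1.40043048e-03, -1.76965570e-05, -1.32071119e-03,
        1.55801300e-03, -1.06177226e-03,  8.74822555e-04]), 'joint_torque': array([ 5.25937096e-03, -7.66560817e+01,  1.50211785e+00, -2.52942038e+01,
       -5.22785517e-02,  1.35612697e-02,  3.59240471e-05]), 'eef_pos': array([ 0.25103101, -0.6797016 ,  0.2318262 ]), 'tool_rot': array([-6.95682505e-04,  9.84389987e-01,  1.75999528e-01, -1.88563814e-04]), 'wrist_force': array([ 0.00083917, -0.6327996 , -0.72784585]), 'moment': array([-0.00299033, -0.00565799, -0.01976972]), 'finger_force': 0.0, 'opening': 0.09322481707850798}
```

View pics/top0.png

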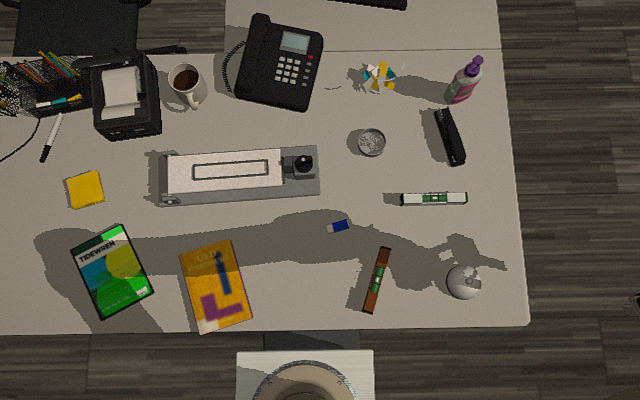

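View pics/side0.png

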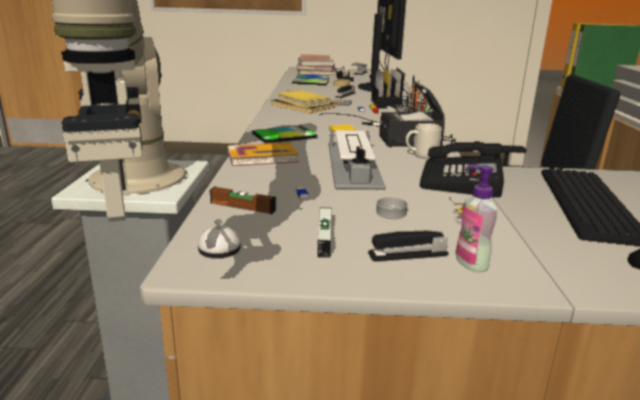

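Candidates for the level: aluminium/white bar with black caps at (434,198); wooden-brown bar with a vial at (377,280); also bar-shaped but no match: the stapler at (450,136). I choose (434,198) and check it in a close crop, together with the stand.

```bash
cat > h.py <<'E'
import numpy as np,cv2
from scipy.spatial.transform import Rotation as R
def cloud(c):
    d=c["depth"]; v,u=np.mgrid[:400,:640]; K=c["mtx"]
    P=np.stack([(u-K[0,2])/K[0,0]*d,(v-K[1,2])/K[1,1]*d,d],-1)
    W=P@c["T"][:3,:3].T+c["T"][:3,3]; W[d==0]=np.nan; return W
def rect(W,m):
    p=W[m][:,:2]; r=cv2.minAreaRect((p*1000).astype(np.float32)); return r,np.nanmedian(W[m][:,2])
E
python3 - <<'E'
from h import *
c=np.load("top0.npz"); W=cloud(c); img=c["img"]
a=cv2.resize(img[180:220,390:480],(800,356),interpolation=cv2.INTER_CUBIC); b=cv2.resize(img[140:212,150:330],(600,240),interpolation=cv2.INTER_CUBIC)
o=np.zeros((600,800,3),np.uint8); o[:356]=a; o[358:598,:600]=b; cv2.imwrite("pics/crop1.png",o)
def box(u0,u1,v0,v1,z0,z1):
    m=np.zeros((400,640),bool); m[v0:v1,u0:u1]=1; return m&(W[...,2]>z0)&(W[...,2]<z1)
print("level",rect(W,box(392,476,184,212,.025,.05)))
print("base",rect(W,box(150,330,140,215,.008,.035)))
print("board",rect(W,box(150,330,140,215,.04,.08)))
print("knob",rect(W,box(280,330,140,190,.085,.12)))
for n,b in dict(tin=(350,395,120,165),stap=(425,475,100,170),eras=(320,360,212,240)).items():print(n,rect(W,box(*b,.008,.06)))
m=box(150,330,140,215,.04,.08);p=W[m]
for y0 in np.arange(p[:,1].min(),p[:,1].max(),.02):
    q=p[(p[:,1]>=y0)&(p[:,1]<y0+.02)];print(round(y0,3),np.median(q[:,2]).round(4),(q[:,0].min()).round(3),q[:,0].max().round(3))
E
```

```text
level (((501.3568115234375, -317.87646484375), (25.314716339111328, 160.0846405029297), 0.7152019143104553), np.float64(0.03484080693697633))
base (((564.7344970703125, 159.85333251953125), (148.3192901611328, 400.17132568359375), 4.245603561401367), np.float64(0.015303270653537426))
board (((573.4456787109375, 152.7963104248047), (136.0117950439453, 365.92083740234375), 4.151811599731445), np.float64(0.0640414379146752))
knob (((581.0985107421875, -3.973358154296875), (13.39838695526123, 43.32586669921875), 17.76664161682129), np.float64(0.10138433560611948))
tin (((650.5948486328125, -174.42201232910156), (68.41921997070312, 72.1204605102539), 88.82545471191406), np.float64(0.01667365263035303))
stap (((677.2344970703125, -372.494873046875), (76.7695541381836, 178.71363830566406), 84.77284240722656), np.float64(0.04233852419102435))
eras (((439.325439453125, -83.11292266845703), (23.45231056213379, 56.23648452758789), 15.737141609191895), np.float64(0.012745052801174439))
-0.03 0.0621 0.556 0.607
-0.01 0.0718 0.555 0.604
0.01 0.0621 0.555 0.604
0.03 0.0602 0.532 0.59
0.05 0.0634 0.53 0.623
0.07 0.0642 0.528 0.623
0.09 0.0638 0.528 0.622
0.11 0.0641 0.526 0.622
0.13 0.0642 0.526 0.618
0.15 0.0643 0.524 0.619
0.17 0.0642 0.523 0.617
0.19 0.0641 0.522 0.618
0.21 0.0639 0.521 0.616
0.23 0.0645 0.52 0.613
0.25 0.0645 0.518 0.614
0.27 0.0645 0.516 0.611
0.29 0.0643 0.5 0.624
0.31 0.0629 0.493 0.629
0.33 0.0592 0.506 0.623
```

View pics/crop1.png

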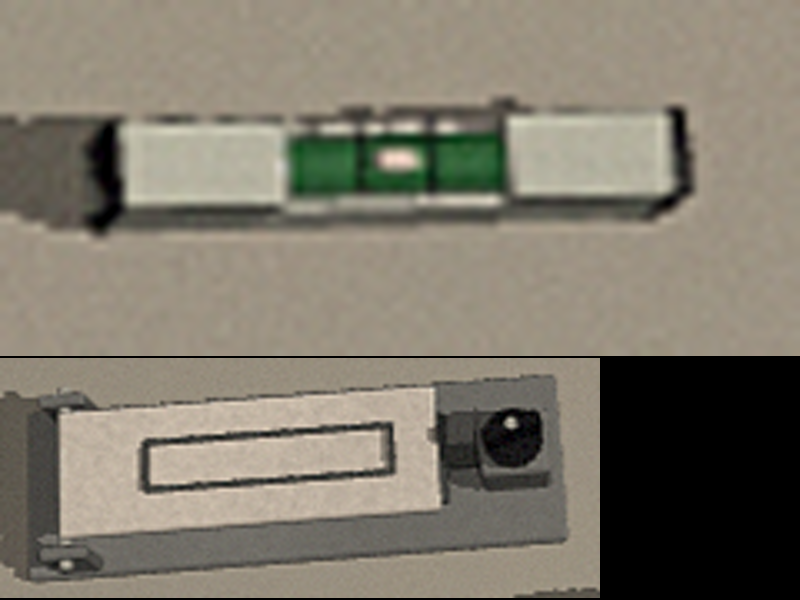

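The crop confirms it: (434,198) has an aluminium body, black caps and a green vial. The pocket frame spans about (193..268, 160..180), and the knob is at (303,163).

```bash
cat >> h.py <<'E'
def go(p,ang,dz=0):
    """slide/angular to put TCP at p pointing down, tool y at ang deg (world)"""
    from station import manip
    o=manip.get_obs(); q=o["tool_rot"]; r=R.from_quat([*q[1:],q[0]]); M=r.as_matrix()
    best=None
    for a in (ang,ang+180):
        a=np.deg2rad(a); y=np.array([np.cos(a),np.sin(a),0]); z=np.array([0,0,-1.]); T=np.c_[np.cross(y,z),y,z]
        v=np.rad2deg((r.inv()*R.from_matrix(T)).as_rotvec())
        if best is None or np.linalg.norm(v)<np.linalg.norm(best): best=v
    print("slide",(M.T@(np.array(p)-o["eef_pos"])*100).round(2),"ang",best.round(2),"t",o["clock"].round(2),"pos",o["eef_pos"].round(4),"F",o["wrist_force"].round(2),"op",o["opening"].round(4),"ff",o["finger_force"],"j7",o["joint_pos"][6].round(2))
E
python3 - <<'E'
from h import *
c=np.load("top0.npz"); W=cloud(c); g=cv2.cvtColor(c["img"],6).astype(int)
m=np.zeros((400,640),bool); m[152:190,185:276]=1
m&=g<110
m&=np.abs(W[...,2]-.066)<.01
n,l,s,_=cv2.connectedComponentsWithStats(m.astype(np.uint8)); k=1+s[1:,4].argmax(); print(s[k])
r,z=rect(W,l==k); print("pocket",r,z)
w=np.zeros((400,640),bool); w[152:190,200:262]=1
p=W[w&(np.abs(W[...,2]-.064)<.01)]
A=np.c_[p[:,0],p[:,1],np.ones(len(p))]; print("plane",np.linalg.lstsq(A,p[:,2],rcond=None)[0])
k,_=rect(W,(np.arange(640)[None]>280)&(np.arange(640)[None]<330)&(np.arange(400)[:,None]>140)&(np.arange(400)[:,None]<190)&(W[...,2]>.085))
go([.501,-.318,.15],0.7)
E
```

```text
[192 159  77  22 394]
pocket ((572.1862182617188, 171.84390258789062), (43.544342041015625, 182.81729125976562), 2.78960919380188) 0.06801896531549922
plane [0.00047214 0.00156639 0.06383449]Traceback (most recent call last):
  File "<stdin>", line 12, in <module>
  File "h.py", line 18, in go
    print("slide",(M.T@(np.array(p)-o["eef_pos"])*100).round(2),"ang",best.round(2),"t",o["clock"].round(2),"pos",o["eef_pos"].round(4),"F",o["wrist_force"].round(2),"op",o["opening"].round(4),"ff",o["finger_force"],"j7",o["joint_pos"][6].round(2))
                                                                                        ^^^^^^^^^^^^^^^^
AttributeError: 'float' object has no attribute 'round'
```

```bash
sed -i 's/o\["clock"\].round(2)/round(float(o["clock"]),2)/; s/o\["opening"\].round(4)/round(float(o["opening"]),4)/' h.py; python3 -c "
from h import *
go([.501,-.318,.15],0.7)"
```

```text
slide [ 35.98 -25.26   8.21] ang [-8.000e-02 -4.000e-02 -7.043e+01] t 0.1 pos [ 0.251  -0.6797  0.2318] F [ 0.   -0.63 -0.73] op 0.0932 ff 0.0 j7 -0.08
```

Call:
servo_tool --targets '[{"angular": [0,0,-70.4],"slide": [36,-25.3,8.2],"jaw": 1},{"angular": [0,0,-70.4],"slide": [36,-25.3,8.2],"jaw": 1},{"angular": [0,0,-70.4],"slide": [36,-25.3,8.2],"jaw": 1},{"angular": [0,0,-70.4],"slide": [36,-25.3,8.2],"jaw": 1},{"angular": [0,0,-70.4],"slide": [36,-25.3,8.2],"jaw": 1},{"angular": [0,0,-70.4],"slide": [36,-25.3,8.2],"jaw": 1},{"angular": [0,0,-70.4],"slide": [36,-25.3,8.2],"jaw": 1},{"angular": [0,0,-70.4],"slide": [36,-25.3,8.2],"jaw": 1},{"angular": [0,0,-70.4],"slide": [36,-25.3,8.2],"jaw": 1},{"angular": [0,0,-70.4],"slide": [36,-25.3,8.2],"jaw": 1},{"angular": [0,0,-70.4],"slide": [36,-25.3,8.2],"jaw": 1},{"angular": [0,0,-70.4],"slide": [36,-25.3,8.2],"jaw": 1},{"angular": [0,0,-70.4],"slide": [36,-25.3,8.2],"jaw": 1},{"angular": [0,0,-70.4],"slide": [36,-25.3,8.2],"jaw": 1}]'

```text
clock: 1.5
eef_pos: [0.5004, -0.3194, 0.1507]
tool_rot: [0.0, 0.704, 0.71, -0.0]
wrist_force: [-0.3, 0.8, -0.5]
opening: 0.0928
finger_force: 0.0
```

```bash
python3 -c "
from h import *
go([.501,-.318,.026],0.7)"
```

```text
slide [ 0.14  0.06 12.47] ang [-0.01  0.03 -0.17] t 1.5 pos [ 0.5004 -0.3194  0.1507] F [-0.28  0.83 -0.54] op 0.0928 ff 0.0 j7 0.2
```

Call:
servo_tool --targets '[{"angular": [0,0,0],"slide": [0.1,0.1,4],"jaw": 1},{"angular": [0,0,0],"slide": [0.1,0.1,8],"jaw": 1},{"angular": [0,0,0],"slide": [0.1,0.1,11],"jaw": 1},{"angular": [0,0,0],"slide": [0.1,0.1,12.4],"jaw": 1},{"angular": [0,0,0],"slide": [0.1,0.1,12.4],"jaw": 1},{"angular": [0,0,0],"slide": [0.1,0.1,12.4],"jaw": 0.4},{"angular": [0,0,0],"slide": [0.1,0.1,12.4],"jaw": 0},{"angular": [0,0,0],"slide": [0.1,0.1,12.4],"jaw": 0},{"angular": [0,0,0],"slide": [0.1,0.1,12.4],"jaw": 0},{"angular": [0,0,0],"slide": [0.1,0.1,12.4],"jaw": 0},{"angular": [0,0,0],"slide": [0.1,0.1,12.4],"jaw": 0},{"angular": [0,0,0],"slide": [0.1,0.1,12.4],"jaw": 0},{"angular": [0,0,0],"slide": [0.1,0.1,12.4],"jaw": 0},{"angular": [0,0,0],"slide": [0.1,0.1,12.4],"jaw": 0}]'

```text
clock: 2.9
eef_pos: [0.5022, -0.317, 0.0265]
tool_rot: [-0.0, 0.703, 0.711, -0.0]
wrist_force: [-0.1, -0.1, -0.7]
opening: 0.0259
finger_force: 0.0
```

Call:
servo_tool --targets '[{"angular": [0,0,0],"slide": [0,0,0],"jaw": 0},{"angular": [0,0,0],"slide": [0,0,0],"jaw": 0},{"angular": [0,0,0],"slide": [0,0,0],"jaw": 0},{"angular": [0,0,0],"slide": [0,0,0],"jaw": 0},{"angular": [0,0,0],"slide": [0,0,-2],"jaw": 0},{"angular": [0,0,0],"slide": [0,0,-5],"jaw": 0},{"angular": [0,0,0],"slide": [0,0,-9],"jaw": 0},{"angular": [0,0,0],"slide": [0,0,-13],"jaw": 0},{"angular": [0,0,0],"slide": [0,0,-17],"jaw": 0},{"angular": [0,0,0],"slide": [0,0,-17],"jaw": 0},{"angular": [0,0,0],"slide": [0,0,-17],"jaw": 0}]'

```text
clock: 4.0
eef_pos: [0.5021, -0.3172, 0.197]
tool_rot: [0.001, 0.703, 0.711, 0.0]
wrist_force: [-0.5, -0.6, -3.5]
opening: 0.0238
finger_force: 30.0
```

Run:
```python
from h import *
go([.572,.172,.195],3.2)
from station import manip
c=manip.capture("top"); W=cloud(c); np.savez("top1.npz",**c)
p=W[(np.abs(W[...,0]-.501)<.025)&(np.abs(W[...,1]+.318)<.1)&(W[...,2]>.17)&(W[...,2]<.222)]
q=W[(np.abs(W[...,0]-.501)<.02)&(np.abs(W[...,1]+.318)<.09)&(W[...,2]>.02)&(W[...,2]<.045)]
print(len(p),len(q))
for s in (p[p[:,1]<-.37],p[p[:,1]>-.27]): print(s.shape, np.median(s,0), s.min(0),s.max(0))
```

```text
slide [48.84  7.55  0.16] ang [ 0.06  0.06 -2.54] t 4.0 pos [ 0.5021 -0.3172  0.197 ] F [-0.55 -0.61 -3.51] op 0.0238 ff 29.998960196971893 j7 0.23
516 0
(45, 3) [ 0.49196342 -0.39125012  0.2048073 ] [ 0.48967622 -0.39810869  0.17651012] [ 0.49711113 -0.38243409  0.21069178]
(252, 3) [ 0.49743327 -0.25196663  0.2054031 ] [ 0.48828652 -0.26998073  0.1712818 ] [ 0.51240663 -0.23799089  0.21173684]
```

Call:
servo_tool --targets '[{"angular": [0,0,-2.5],"slide": [48.9,7.5,0],"jaw": 0},{"angular": [0,0,-2.5],"slide": [48.9,7.5,0],"jaw": 0},{"angular": [0,0,-2.5],"slide": [48.9,7.5,0],"jaw": 0},{"angular": [0,0,-2.5],"slide": [48.9,7.5,0],"jaw": 0},{"angular": [0,0,-2.5],"slide": [48.9,7.5,0],"jaw": 0},{"angular": [0,0,-2.5],"slide": [48.9,7.5,0],"jaw": 0},{"angular": [0,0,-2.5],"slide": [48.9,7.5,0],"jaw": 0},{"angular": [0,0,-2.5],"slide": [48.9,7.5,0],"jaw": 0},{"angular": [0,0,-2.5],"slide": [48.9,7.5,0],"jaw": 0},{"angular": [0,0,-2.5],"slide": [48.9,7.5,0],"jaw": 0},{"angular": [0,0,-2.5],"slide": [48.9,7.5,0],"jaw": 0},{"angular": [0,0,-2.5],"slide": [48.9,7.5,0],"jaw": 0},{"angular": [0,0,-2.5],"slide": [48.9,7.5,4],"jaw": 0},{"angular": [0,0,-2.5],"slide": [48.9,7.5,8],"jaw": 0},{"angular": [0,0,-2.5],"slide": [48.9,7.5,8.5],"jaw": 0},{"angular": [0,0,-2.5],"slide": [48.9,7.5,8.5],"jaw": 0},{"angular": [0,0,-2.5],"slide": [48.9,7.5,8.5],"jaw": 0},{"angular": [0,0,-2.5],"slide": [48.9,7.5,8.5],"jaw": 0}]'

```text
clock: 5.85
eef_pos: [0.5724, 0.1727, 0.1133]
tool_rot: [0.001, 0.688, 0.726, 0.001]
wrist_force: [-0.1, 0.4, -2.1]
opening: 0.0238
finger_force: 30.0
```

Run:
```python
from h import *
from station import manip
go([.572,.173,.092],3.2)
o=np.zeros((600,800,3),np.uint8)
c=manip.capture("top"); np.savez("top2.npz",**c); o[:300]=cv2.resize(c["img"][135:210,150:350],(800,300),interpolation=2)
W=cloud(c)
p=W[(np.abs(W[...,0]-.572)<.03)&(np.abs(W[...,1]-.173)<.1)&(W[...,2]>.1)&(W[...,2]<.14)]
for s in (p[p[:,1]<.13],p[p[:,1]>.22]): print(len(s), np.median(s,0), s.min(0),s.max(0))
c=manip.capture("side"); o[300:]=cv2.resize(c["img"][120:195,280:480],(800,300),interpolation=2)
cv2.imwrite("pics/p2.png",o)
```

```text
slide [ 0.03 -0.05  2.13] ang [ 0.14 -0.03 -0.07] t 5.85 pos [0.5724 0.1727 0.1133] F [-0.09  0.44 -2.05] op 0.0238 ff 29.999070167541504 j7 -0.66
  return _methods._mean(a, axis=axis, dtype=dtype,
  ret = um.true_divide(
Traceback (most recent call last):
ValueError: zero-size array to reduction operation minimum which has no identity
```

Call:
servo_tool --targets '[{"angular": [0,0,0],"slide": [0,0,0.7],"jaw": 0},{"angular": [0,0,0],"slide": [0,0,1.3],"jaw": 0},{"angular": [0,0,0],"slide": [0,0,1.7],"jaw": 0},{"angular": [0,0,0],"slide": [0,0,2.0],"jaw": 0},{"angular": [0,0,0],"slide": [0,0,2.1],"jaw": 0},{"angular": [0,0,0],"slide": [0,0,2.1],"jaw": 0},{"angular": [0,0,0],"slide": [0,0,2.1],"jaw": 0}]'

```text
clock: 6.6
eef_pos: [0.5715, 0.1729, 0.0906]
tool_rot: [-0.0, 0.687, 0.726, 0.0]
wrist_force: [-0.6, -0.5, -3.1]
opening: 0.0235
finger_force: 30.0
```

Run:
```python
from h import *
from station import manip
o=np.zeros((600,800,3),np.uint8)
c=manip.capture("top"); np.savez("top2.npz",**c); o[:300]=cv2.resize(c["img"][135:210,150:350],(800,300),interpolation=2)
c=manip.capture("side"); np.savez("side2.npz",**c);o[300:]=cv2.resize(c["img"][120:195,280:480],(800,300),interpolation=2)
cv2.imwrite("pics/p2.png",o)
```

```text
(no output)
```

View pics/p2.png

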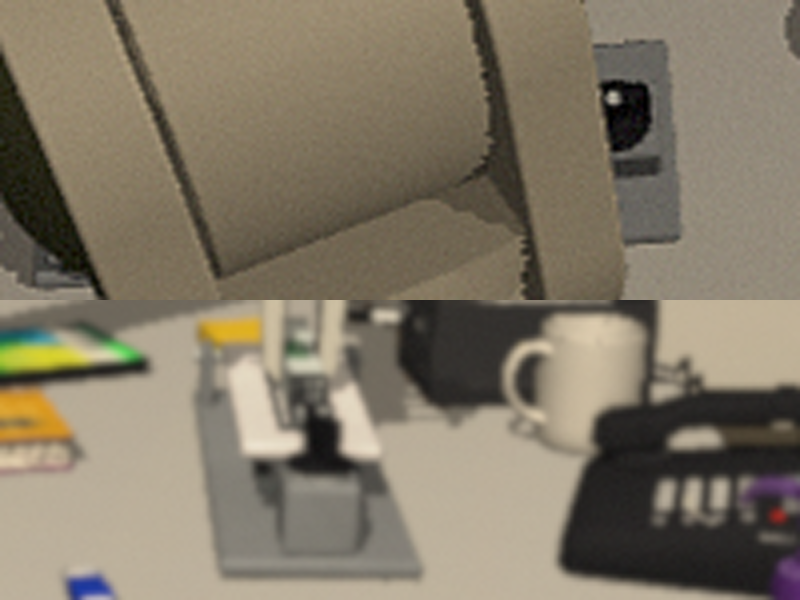

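The level sits between the fingers over the pocket, with no contact yet (side view, about (305,400) in the crop). I'll lower a bit more.

Call:
servo_tool --targets '[{"angular": [0,0,0],"slide": [0,0,0.1],"jaw": 0},{"angular": [0,0,0],"slide": [0,0,0.2],"jaw": 0},{"angular": [0,0,0],"slide": [0,0,0.2],"jaw": 0},{"angular": [0,0,0],"slide": [0,0,0.2],"jaw": 0}]'

```text
clock: 7.1
eef_pos: [0.5716, 0.1726, 0.0889]
tool_rot: [0.0, 0.687, 0.726, 0.0]
wrist_force: [-0.8, -2.1, 4.5]
opening: 0.0236
finger_force: 30.0
```

Call:
servo_tool --targets '[{"angular": [0,0,0],"slide": [0,0,-0.1],"jaw": 0},{"angular": [0,0,0],"slide": [0,0,-0.2],"jaw": 0.35},{"angular": [0,0,0],"slide": [0,0,-0.2],"jaw": 0.5},{"angular": [0,0,0],"slide": [0,0,-0.2],"jaw": 0.6},{"angular": [0,0,0],"slide": [0,0,-0.2],"jaw": 0.6},{"angular": [0,0,0],"slide": [0,0,-4],"jaw": 0.6},{"angular": [0,0,0],"slide": [0,0,-8],"jaw": 0.8},{"angular": [0,0,0],"slide": [0,0,-12],"jaw": 1},{"angular": [0,0,0],"slide": [15,0,-12],"jaw": 1},{"angular": [0,0,0],"slide": [-25,0,-12],"jaw": 1},{"angular": [0,0,0],"slide": [-25,0,-12],"jaw": 1},{"angular": [0,0,0],"slide": [-25,0,-12],"jaw": 1},{"angular": [0,0,0],"slide": [-25,0,-12],"jaw": 1},{"angular": [0,0,0],"slide": [-25,0,-12],"jaw": 1},{"angular": [0,0,0],"slide": [-25,0,-12],"jaw": 1},{"angular": [0,0,0],"slide": [-25,0,-12],"jaw": 1},{"angular": [0,0,0],"slide": [-25,0,-12],"jaw": 1}]'

```text
clock: 8.8
eef_pos: [0.5851, -0.0782, 0.2084]
tool_rot: [-0.0, 0.688, 0.725, -0.0]
wrist_force: [0.2, 0.5, 0.4]
opening: 0.0928
finger_force: 0.0
```

```bash
cat >> h.py <<'E'
def look(tag):
    from station import manip
    o=np.zeros((560,800,3),np.uint8)
    c=manip.capture("top"); np.savez("top.npz",**c); o[:280]=cv2.resize(c["img"][135:205,150:350],(800,280),interpolation=2)
    s=manip.capture("side"); o[280:]=cv2.resize(s["img"][115:185,300:500],(800,280),interpolation=2)
    cv2.imwrite(f"pics/{tag}.png",o); return c
E
python3 - <<'E'
from h import *
c=look("p3"); W=cloud(c)
p=W[(np.abs(W[...,0]-.572)<.03)&(np.abs(W[...,1]-.173)<.1)&(W[...,2]>.085)&(W[...,2]<.12)]
print(len(p),rect(p[None],np.ones((1,len(p)),bool)))
for s in (p[p[:,1]<.13],p[p[:,1]>.22]): print(len(s), np.median(s,0) if len(s) else 0)
go([.581,-.004,.2],17.8)
E
```

```text
771 (((571.4620361328125, 170.93634033203125), (26.490514755249023, 159.7031707763672), 3.672985792160034), np.float64(0.09811073339286769))
200 [0.57291911 0.10983668 0.09916289]
154 [0.56596666 0.23560049 0.09955471]
slide [ 7.15 -0.02  0.86] ang [ 1.000e-02 -5.000e-02 -1.455e+01] t 8.9 pos [ 0.5853 -0.0754  0.2086] F [-0.08 -0.26 -0.25] op 0.0929 ff 0.0 j7 -0.17
```

View pics/p3.png

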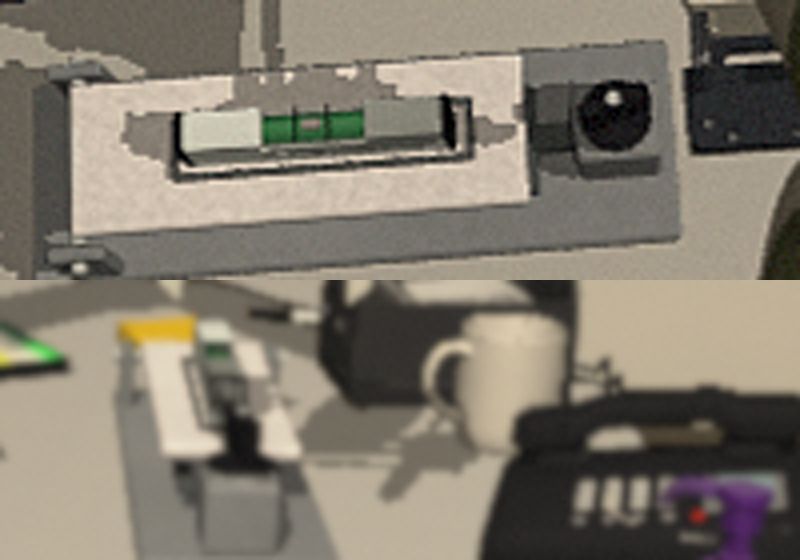

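The level lies in the pocket: top-view ends at (180,140) and (450,125), top surface at 0.099. The unpressed bubble is about mid (312 against lines at 294 and 328), so pressed slope ≈ -0.03 and the knob needs about 1.0 rad.

Call:
servo_tool --targets '[{"angular": [0,0,-7],"slide": [7.1,0,0.9],"jaw": 1},{"angular": [0,0,-14.5],"slide": [7.1,0,0.9],"jaw": 1},{"angular": [0,0,-14.5],"slide": [7.1,0,0.9],"jaw": 1},{"angular": [0,0,-14.5],"slide": [7.1,0,0.9],"jaw": 1},{"angular": [0,0,-14.5],"slide": [7.1,0,0.9],"jaw": 1},{"angular": [0,0,-14.5],"slide": [7.1,0,0.9],"jaw": 0.6},{"angular": [0,0,-14.5],"slide": [7.1,0,0.9],"jaw": 0.6}]'

```text
clock: 9.6
eef_pos: [0.5815, -0.0066, 0.1997]
tool_rot: [0.0, 0.591, 0.807, -0.0]
wrist_force: [-0.3, 0.2, 0.9]
opening: 0.0813
finger_force: 0.0
```

```bash
python3 -c "
from h import *
go([.581,-.004,.095],17.8)"
```

```text
slide [ 0.27  0.04 10.47] ang [ 0.    0.02 -0.22] t 9.6 pos [ 0.5815 -0.0066  0.1997] F [-0.29  0.21  0.9 ] op 0.0813 ff 0.0 j7 -0.09
```

Call:
servo_tool --targets '[{"angular": [0,0,0],"slide": [0.2,0,4],"jaw": 0.6},{"angular": [0,0,0],"slide": [0.2,0,8],"jaw": 0.6},{"angular": [0,0,0],"slide": [0.2,0,10],"jaw": 0.6},{"angular": [0,0,0],"slide": [0.2,0,10.5],"jaw": 0.6},{"angular": [0,0,0],"slide": [0.2,0,10.5],"jaw": 0.6},{"angular": [0,0,0],"slide": [0.2,0,10.5],"jaw": 0.2},{"angular": [0,0,0],"slide": [0.2,0,10.5],"jaw": 0},{"angular": [0,0,0],"slide": [0.2,0,10.5],"jaw": 0},{"angular": [0,0,0],"slide": [0.2,0,10.5],"jaw": 0},{"angular": [0,0,0],"slide": [0.2,0,10.5],"jaw": 0},{"angular": [0,0,0],"slide": [0.2,0,10.5],"jaw": 0},{"angular": [0,0,0],"slide": [0.2,0,10.5],"jaw": 0}]'

```text
clock: 10.8
eef_pos: [0.5815, -0.0038, 0.0948]
tool_rot: [0.0, 0.59, 0.807, 0.001]
wrist_force: [2.3, 1.1, 0.9]
opening: 0.0116
finger_force: 29.9
```

Call:
servo_tool --targets '[{"angular": [0,0,4],"slide": [0,0,0],"jaw": 0},{"angular": [0,0,8],"slide": [0,0,0],"jaw": 0},{"angular": [0,0,12],"slide": [0,0,0],"jaw": 0},{"angular": [0,0,16],"slide": [0,0,0],"jaw": 0},{"angular": [0,0,20],"slide": [0,0,0],"jaw": 0},{"angular": [0,0,24],"slide": [0,0,0],"jaw": 0},{"angular": [0,0,28],"slide": [0,0,0],"jaw": 0},{"angular": [0,0,32],"slide": [0,0,0],"jaw": 0},{"angular": [0,0,36],"slide": [0,0,0],"jaw": 0},{"angular": [0,0,40],"slide": [0,0,0],"jaw": 0},{"angular": [0,0,44],"slide": [0,0,0],"jaw": 0},{"angular": [0,0,48],"slide": [0,0,0],"jaw": 0},{"angular": [0,0,52],"slide": [0,0,0],"jaw": 0},{"angular": [0,0,56],"slide": [0,0,0],"jaw": 0},{"angular": [0,0,59],"slide": [0,0,0],"jaw": 0},{"angular": [0,0,59],"slide": [0,0,0],"jaw": 0},{"angular": [0,0,59],"slide": [0,0,0],"jaw": 0}]'

```text
clock: 12.5
eef_pos: [0.5819, -0.0039, 0.0948]
tool_rot: [0.0, 0.911, 0.413, 0.001]
wrist_force: [5.4, -0.3, -1.3]
opening: 0.0118
finger_force: 29.9
```

Call:
servo_tool --targets '[{"angular": [0,0,0],"slide": [0,0,0],"jaw": 0.2},{"angular": [0,0,0],"slide": [0,0,0],"jaw": 0.4},{"angular": [0,0,0],"slide": [0,0,0],"jaw": 0.4},{"angular": [0,0,0],"slide": [0,0,-3],"jaw": 0.4},{"angular": [0,0,0],"slide": [0,0,-7],"jaw": 0.4},{"angular": [0,0,0],"slide": [0,0,-11],"jaw": 0},{"angular": [0,0,-40],"slide": [0,0,-11],"jaw": 0},{"angular": [0,0,-40],"slide": [0,0,-11],"jaw": 0},{"angular": [0,0,-40],"slide": [0,0,-11],"jaw": 0},{"angular": [0,0,-40],"slide": [0,0,-11],"jaw": 0},{"angular": [0,0,-40],"slide": [0,0,-11],"jaw": 0},{"angular": [0,0,-40],"slide": [0,0,-11],"jaw": 0},{"angular": [0,0,-40],"slide": [0,0,-11],"jaw": 0},{"angular": [0,0,-40],"slide": [0,0,-11],"jaw": 0}]'

```text
clock: 13.9
eef_pos: [0.5806, -0.004, 0.2045]
tool_rot: [-0.0, 0.716, 0.698, -0.0]
wrist_force: [0.7, 0.5, -0.1]
opening: 0.0004
finger_force: 0.0
```

Run:
```python
from h import *
# press point: 55mm from level middle towards knob end
p=np.array([.5715,.171])+.055*np.array([np.sin(np.deg2rad(3.4)),-np.cos(np.deg2rad(3.4))]); print(p)
go([*p,.13],3.4)
```

```text
[0.57476185 0.11609681]
slide [12.   -0.89  7.45] ang [-0.02  0.01 -4.86] t 13.9 pos [ 0.5806 -0.004   0.2045] F [ 0.67  0.53 -0.11] op 0.0004 ff 0.0 j7 -0.32
```

Call:
servo_tool --targets '[{"angular": [0,0,0],"slide": [-8,0,0],"jaw": 0},{"angular": [0,0,0],"slide": [-8,0,0],"jaw": 0},{"angular": [0,0,0],"slide": [-8,0,0],"jaw": 0},{"angular": [0,0,0],"slide": [-8,0,0],"jaw": 0},{"angular": [0,0,0],"slide": [-8,0,0],"jaw": 0}]'

```text
clock: 14.4
eef_pos: [0.579, -0.0827, 0.2047]
tool_rot: [-0.0, 0.715, 0.699, 0.0]
wrist_force: [-0.2, 0.2, -0.1]
opening: 0.0003
finger_force: 0.0
```

Run:
```python
from h import *
from station import manip
o=np.load("top.npz"); old=dict(o)
c=manip.capture("top"); out=[]
for k in(old,c):
    W=cloud(k); v,u=np.mgrid[:400,:640]
    q=W[(np.abs(W[...,0]-.572)<.02)&(np.abs(W[...,1]-.171)<.073)&(np.abs(W[...,1]-.171)>.036)&(W[...,2]>.092)&(W[...,2]<.12)]
    q=q[np.abs(q[:,2]-np.median(q[:,2]))<.006]
    A=np.c_[q[:,1],np.ones(len(q))]; print("slope level dz/dy",np.linalg.lstsq(A,q[:,2],rcond=None)[0][0])
    q=W[(np.abs(W[...,0]-.535)<.012)&(np.abs(W[...,1]-.171)<.1)&(np.abs(W[...,2]-.066)<.012)]
    A=np.c_[q[:,1],np.ones(len(q))]; print("slope board",len(q),np.linalg.lstsq(A,q[:,2],rcond=None)[0][0])
    m=(v>140)&(v<190)&(u>280)&(u<330)&(W[...,2]>.085); print("knob",rect(W,m))
    out.append(cv2.resize(k["img"][153:180,190:270],(800,270),interpolation=2))
cv2.imwrite("pics/p4.png",np.vstack(out))
```

```text
slope level dz/dy 0.004996236150581031
slope board 780 0.008255784433268692
knob (((545.6776733398438, -35.8775634765625), (118.76945495605469, 47.67355728149414), 38.19947814941406), np.float64(0.3033404624585225))
slope level dz/dy -0.022838226467197763
slope board 790 -0.025643125150180596
knob (((466.087890625, -48.86273193359375), (283.0856018066406, 64.6685791015625), 13.494592666625977), np.float64(0.315347943429127))
```

View pics/p4.png

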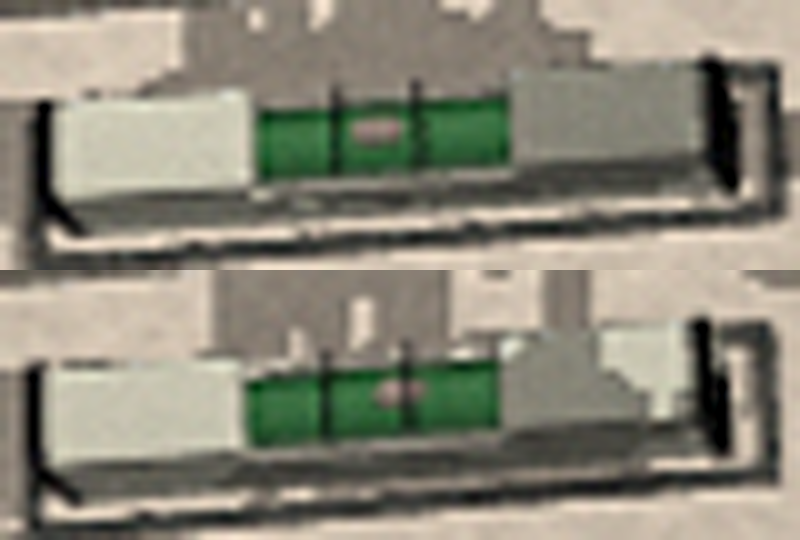

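The bubble has moved to +8 mm towards the knob end unpressed (crop: 400, lines at 325/407). That is about +0.032 rad, so it will be about +0.002 once pressed. Next, press on the level's knob end.

Run:
```python
from h import *
go([.5742,.126,.13],3.4)
```

```text
slide [20.83 -0.94  7.48] ang [ 0.   -0.03 -4.65] t 14.45 pos [ 0.579  -0.0825  0.2047] F [ 1.15 -0.52 -0.18] op 0.0004 ff 0.0 j7 -0.18
```

Call:
servo_tool --targets '[{"angular": [0,0,-4.7],"slide": [20.8,-0.9,0],"jaw": 0},{"angular": [0,0,-4.7],"slide": [20.8,-0.9,0],"jaw": 0},{"angular": [0,0,-4.7],"slide": [20.8,-0.9,0],"jaw": 0},{"angular": [0,0,-4.7],"slide": [20.8,-0.9,0],"jaw": 0},{"angular": [0,0,-4.7],"slide": [20.8,-0.9,0],"jaw": 0},{"angular": [0,0,-4.7],"slide": [20.8,-0.9,0],"jaw": 0},{"angular": [0,0,-4.7],"slide": [20.8,-0.9,0],"jaw": 0},{"angular": [0,0,-4.7],"slide": [20.8,-0.9,4],"jaw": 0},{"angular": [0,0,-4.7],"slide": [20.8,-0.9,7.5],"jaw": 0},{"angular": [0,0,-4.7],"slide": [20.8,-0.9,7.5],"jaw": 0},{"angular": [0,0,-4.7],"slide": [20.8,-0.9,7.5],"jaw": 0},{"angular": [0,0,-4.7],"slide": [20.8,-0.9,7.5],"jaw": 0}]'

```text
clock: 15.65
eef_pos: [0.5757, 0.1236, 0.1312]
tool_rot: [0.001, 0.686, 0.727, 0.001]
wrist_force: [-0.0, -0.9, -0.1]
opening: 0.0002
finger_force: 0.0
```

Call:
servo_tool --targets '[{"angular": [0,0,0],"slide": [0,0,0.5],"jaw": 0},{"angular": [0,0,0],"slide": [0,0,0.9],"jaw": 0},{"angular": [0,0,0],"slide": [0,0,1.2],"jaw": 0},{"angular": [0,0,0],"slide": [0,0,1.4],"jaw": 0},{"angular": [0,0,0],"slide": [0,0,1.4],"jaw": 0},{"angular": [0,0,0],"slide": [0,0,1.4],"jaw": 0}]'

```text
clock: 16.25
eef_pos: [0.5749, 0.1241, 0.1157]
tool_rot: [0.0, 0.686, 0.728, -0.0]
wrist_force: [0.3, -0.9, 2.0]
opening: 0.0007
finger_force: 1.0
```

Call:
servo_tool --targets '[{"angular": [0,0,0],"slide": [0,0,0.2],"jaw": 0},{"angular": [0,0,0],"slide": [0,0,0.4],"jaw": 0},{"angular": [0,0,0],"slide": [0,0,0.5],"jaw": 0},{"angular": [0,0,0],"slide": [0,0,0.5],"jaw": 0},{"angular": [0,0,0],"slide": [0,0,0.5],"jaw": 0}]'

```text
clock: 16.75
eef_pos: [0.575, 0.1237, 0.1119]
tool_rot: [0.001, 0.686, 0.727, 0.0]
wrist_force: [-2.8, -3.6, 16.6]
opening: 0.0005
finger_force: 8.4
```

Call:
servo_tool --targets '[{"angular": [0,0,0],"slide": [0,0,-0.04],"jaw": 0},{"angular": [0,0,0],"slide": [0,0,-0.04],"jaw": 0},{"angular": [0,0,0],"slide": [0,0,-0.04],"jaw": 0},{"angular": [0,0,0],"slide": [0,0,-0.04],"jaw": 0},{"angular": [0,0,0],"slide": [0,0,-0.04],"jaw": 0},{"angular": [0,0,0],"slide": [0,0,-0.04],"jaw": 0},{"angular": [0,0,0],"slide": [0,0,-0.04],"jaw": 0},{"angular": [0,0,0],"slide": [0,0,-0.04],"jaw": 0},{"angular": [0,0,0],"slide": [0,0,-0.04],"jaw": 0},{"angular": [0,0,0],"slide": [0,0,-0.04],"jaw": 0},{"angular": [0,0,0],"slide": [0,0,-0.04],"jaw": 0}]'

```text
clock: 17.85
eef_pos: [0.575, 0.1237, 0.112]
tool_rot: [0.001, 0.686, 0.727, 0.0]
wrist_force: [-1.5, -2.8, 13.7]
opening: 0.0003
finger_force: 7.1
```

Run:
```python
from h import *
from station import manip
c=manip.capture("top"); s=manip.capture("side")
o=np.zeros((600,800,3),np.uint8); o[:280]=cv2.resize(c["img"][135:205,150:350],(800,280),interpolation=2)
o[280:]=cv2.resize(s["img"][120:160,325:425],(800,320),interpolation=2)
cv2.imwrite("pics/p5.png",o)
W=cloud(c)
q=W[(np.abs(W[...,0]-.57)<.045)&(np.abs(W[...,1]-.171)<.13)&(np.abs(W[...,2]-.064)<.008)]
A=np.c_[q[:,1],np.ones(len(q))]; print("slope board",len(q),q.min(0),q.max(0),np.linalg.lstsq(A,q[:,2],rcond=None)[0][0])
go([0,0,0],0)
```

```text
Traceback (most recent call last):
ValueError: zero-size array to reduction operation minimum which has no identity
```

View pics/p5.png

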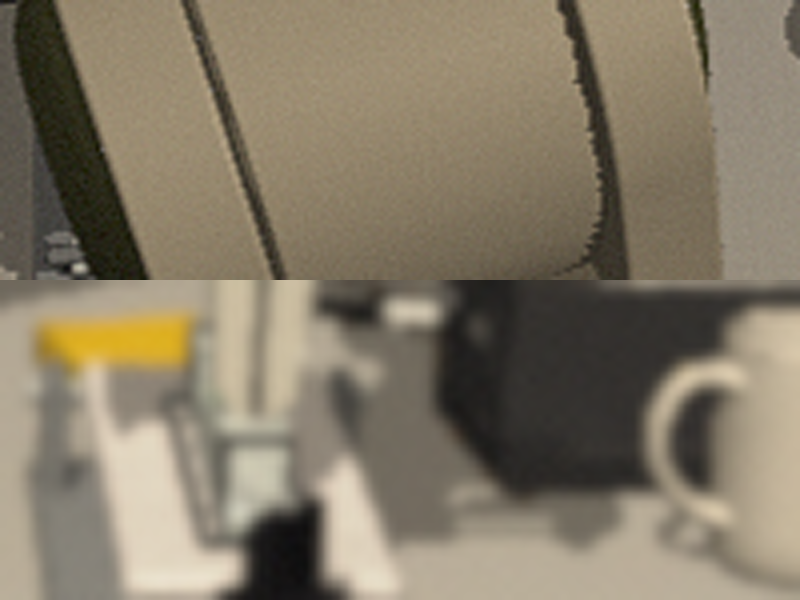

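The arm hides the bubble in both views (top all arm; side has fingers at (258,370)). I'll check the pressed slope by touch, pressing the other end with the same force and comparing heights.

Call:
servo_tool --targets '[{"angular": [0,0,0],"slide": [0,0,-2],"jaw": 0},{"angular": [0,0,0],"slide": [0,0,-3],"jaw": 0},{"angular": [0,0,0],"slide": [5,0,-3],"jaw": 0},{"angular": [0,0,0],"slide": [9.5,0,-3],"jaw": 0},{"angular": [0,0,0],"slide": [9.5,0,-3],"jaw": 0},{"angular": [0,0,0],"slide": [9.5,0,-2],"jaw": 0},{"angular": [0,0,0],"slide": [9.5,0,-1],"jaw": 0},{"angular": [0,0,0],"slide": [9.5,0,-0.6],"jaw": 0},{"angular": [0,0,0],"slide": [9.5,0,-0.3],"jaw": 0},{"angular": [0,0,0],"slide": [9.5,0,0],"jaw": 0},{"angular": [0,0,0],"slide": [9.5,0,0],"jaw": 0},{"angular": [0,0,0],"slide": [9.5,0,0],"jaw": 0},{"angular": [0,0,0],"slide": [9.5,0,0],"jaw": 0},{"angular": [0,0,0],"slide": [9.5,0,0],"jaw": 0}]'

```text
clock: 19.35
eef_pos: [0.5692, 0.2164, 0.1128]
tool_rot: [0.001, 0.687, 0.727, -0.001]
wrist_force: [-6.9, -7.5, 25.8]
opening: 0.0008
finger_force: 12.7
```

Call:
servo_tool --targets '[{"angular": [0,0,0],"slide": [0,0,-0.1],"jaw": 0},{"angular": [0,0,0],"slide": [0,0,-0.1],"jaw": 0},{"angular": [0,0,0],"slide": [0,0,-0.1],"jaw": 0},{"angular": [0,0,0],"slide": [0,0,-0.1],"jaw": 0},{"angular": [0,0,0],"slide": [0,0,-0.1],"jaw": 0}]'

```text
clock: 19.85
eef_pos: [0.5691, 0.2164, 0.113]
tool_rot: [0.001, 0.687, 0.727, -0.001]
wrist_force: [-4.1, -7.0, 17.1]
opening: 0.0009
finger_force: 8.7
```

```bash
python3 -c "
from h import *
go([0,0,0],0)
from station import manip
print(manip.get_obs()['eef_pos'])"
```

```text
slide [-18.37 -58.03  11.38] ang [-0.03  0.14  3.23] t 19.85 pos [0.5691 0.2164 0.113 ] F [-4.08 -7.02 17.08] op 0.0009 ff 8.682905619498342 j7 -0.67
[0.56910317 0.21644237 0.11303837]
```

Touch gives about -0.011, the bubble +0.002, so I want to see the pressed bubble. I'll lean the tool towards +y so the arm clears the top camera's view.

Call:
servo_tool --targets '[{"angular": [0,0,0],"slide": [0,0,-2],"jaw": 0},{"angular": [0,-6,0],"slide": [0,0,-4],"jaw": 0},{"angular": [0,-14,0],"slide": [0,0,-4],"jaw": 0},{"angular": [0,-21,0],"slide": [0,0,-4],"jaw": 0},{"angular": [0,-28,0],"slide": [0,0,-4],"jaw": 0},{"angular": [0,-33,0],"slide": [0,0,-4],"jaw": 0},{"angular": [0,-33,0],"slide": [0,0,-4],"jaw": 0},{"angular": [0,-33,0],"slide": [0,0,-4],"jaw": 0},{"angular": [0,-33,0],"slide": [0,0,-4],"jaw": 0},{"angular": [0,-33,0],"slide": [0,0,-4],"jaw": 0}]'

```text
clock: 20.85
eef_pos: [0.5697, 0.2173, 0.1527]
tool_rot: [0.206, 0.659, 0.697, -0.194]
wrist_force: [-0.2, 0.2, 0.6]
opening: 0.0002
finger_force: 0.0
```

```bash
python3 -c "
from h import *
c=look('p6'); go([.5692,.2164,.115],3.4)"
```

```text
slide [ 1.93 -0.05  3.23] ang [ 0.   32.94 -0.16] t 20.95 pos [0.5696 0.2178 0.1526] F [-1.06 -0.31 -0.47] op 0.0005 ff 0.0 j7 -0.99
```

View pics/p6.png

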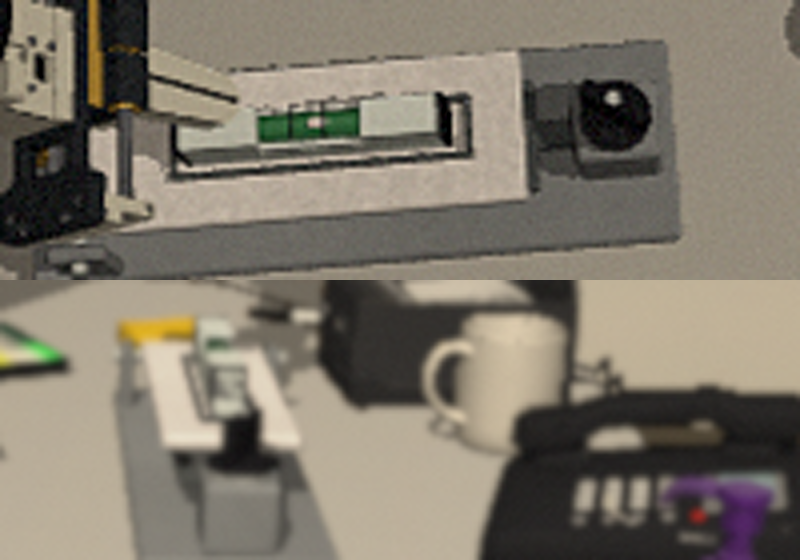

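The vial is now in view at (308,122) in the crop. Pressing with this lean.

Call:
servo_tool --targets '[{"angular": [0,0,0],"slide": [0.8,0,1.3],"jaw": 0},{"angular": [0,0,0],"slide": [1.4,0,2.2],"jaw": 0},{"angular": [0,0,0],"slide": [1.7,0,2.6],"jaw": 0},{"angular": [0,0,0],"slide": [1.9,0,2.9],"jaw": 0},{"angular": [0,0,0],"slide": [1.96,0,3.0],"jaw": 0},{"angular": [0,0,0],"slide": [1.96,0,3.0],"jaw": 0},{"angular": [0,0,0],"slide": [1.96,0,3.0],"jaw": 0}]'

```text
clock: 21.65
eef_pos: [0.5691, 0.2187, 0.1166]
tool_rot: [0.207, 0.658, 0.697, -0.195]
wrist_force: [-1.0, -2.7, 5.5]
opening: 0.0006
finger_force: 2.4
```

Call:
servo_tool --targets '[{"angular": [0,0,0],"slide": [0.04,0,0.06],"jaw": 0},{"angular": [0,0,0],"slide": [0.05,0,0.08],"jaw": 0},{"angular": [0,0,0],"slide": [0.05,0,0.08],"jaw": 0},{"angular": [0,0,0],"slide": [0.05,0,0.08],"jaw": 0},{"angular": [0,0,0],"slide": [0.05,0,0.08],"jaw": 0},{"angular": [0,0,0],"slide": [0.05,0,0.08],"jaw": 0},{"angular": [0,0,0],"slide": [0.05,0,0.08],"jaw": 0},{"angular": [0,0,0],"slide": [0.05,0,0.08],"jaw": 0},{"angular": [0,0,0],"slide": [0.05,0,0.08],"jaw": 0},{"angular": [0,0,0],"slide": [0.05,0,0.08],"jaw": 0},{"angular": [0,0,0],"slide": [0.05,0,0.08],"jaw": 0},{"angular": [0,0,0],"slide": [0.05,0,0.08],"jaw": 0},{"angular": [0,0,0],"slide": [0.05,0,0.08],"jaw": 0},{"angular": [0,0,0],"slide": [0.05,0,0.08],"jaw": 0},{"angular": [0,0,0],"slide": [0.05,0,0.08],"jaw": 0},{"angular": [0,0,0],"slide": [0.05,0,0.08],"jaw": 0}]'

```text
clock: 23.25
eef_pos: [0.5692, 0.2186, 0.1158]
tool_rot: [0.207, 0.658, 0.697, -0.195]
wrist_force: [-1.7, -3.9, 4.8]
opening: 0.0004
finger_force: 2.6
```

Run:
```python
from h import *
from station import manip
c=manip.capture("top"); np.savez("top_p.npz",**c)
cv2.imwrite("pics/p7.png",cv2.resize(c["img"][153:183,190:270],(800,300),interpolation=2))
W=cloud(c)
q=W[(np.abs(W[...,0]-.535)<.012)&(np.abs(W[...,1]-.13)<.07)&(np.abs(W[...,2]-.066)<.01)]
A=np.c_[q[:,1],np.ones(len(q))]; print("slope board",len(q),np.linalg.lstsq(A,q[:,2],rcond=None)[0])
```

```text
slope board 527 [0.00241638 0.06288006]
```

View pics/p7.png

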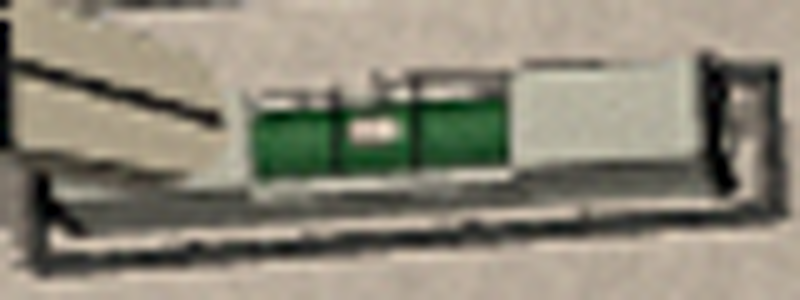

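Bubble at 373 between lines at 335 and 415, but only 4.8 N and still giving way. Press firmer and measure the bubble by code.

Call:
servo_tool --targets '[{"angular": [0,0,0],"slide": [0.04,0,0.06],"jaw": 0},{"angular": [0,0,0],"slide": [0.08,0,0.12],"jaw": 0},{"angular": [0,0,0],"slide": [0.08,0,0.12],"jaw": 0},{"angular": [0,0,0],"slide": [0.08,0,0.12],"jaw": 0},{"angular": [0,0,0],"slide": [0.08,0,0.12],"jaw": 0}]'

```text
clock: 23.8
eef_pos: [0.5693, 0.2185, 0.115]
tool_rot: [0.207, 0.658, 0.697, -0.195]
wrist_force: [-1.8, -4.0, 11.0]
opening: 0.0003
finger_force: 5.2
```

Call:
servo_tool --targets '[{"angular": [0,0,0],"slide": [0,0,0],"jaw": 0},{"angular": [0,0,0],"slide": [0,0,0],"jaw": 0},{"angular": [0,0,0],"slide": [0,0,0],"jaw": 0},{"angular": [0,0,0],"slide": [0,0,0],"jaw": 0},{"angular": [0,0,0],"slide": [0,0,0],"jaw": 0},{"angular": [0,0,0],"slide": [0,0,0],"jaw": 0},{"angular": [0,0,0],"slide": [0,0,0],"jaw": 0},{"angular": [0,0,0],"slide": [0,0,0],"jaw": 0},{"angular": [0,0,0],"slide": [0,0,0],"jaw": 0},{"angular": [0,0,0],"slide": [0,0,0],"jaw": 0},{"angular": [0,0,0],"slide": [0,0,0],"jaw": 0},{"angular": [0,0,0],"slide": [0,0,0],"jaw": 0}]'

```text
clock: 25.0
eef_pos: [0.5693, 0.2184, 0.115]
tool_rot: [0.207, 0.658, 0.697, -0.195]
wrist_force: [-2.4, -2.7, 11.0]
opening: 0.0
finger_force: 5.2
```

```bash
cat >> h.py <<'E'
def bubble(img):
    im=cv2.resize(img[153:183,190:270],(800,300),interpolation=2).astype(int)
    g=im[...,1]-im[...,2]; reg=np.zeros((300,800),bool); reg[105:170,262:500]=1
    b=reg&(im[...,2]>130)&(im.min(2)>90); b[150:]=0
    col=im[145:165,262:500].sum(2).mean(0)   # lower vial strip: lines dark
    h=119; l1=262+col[:h].argmin(); l2=262+h+col[h:].argmin()
    ub=np.nonzero(b)[1].mean(); print("lines",l1,l2,"bubble",ub,"mm to knob",(ub-(l1+l2)/2)*19/(l2-l1))
E
python3 - <<'E'
from h import *
from station import manip
bubble(np.load("top_p.npz")["img"])
c=manip.capture("top"); bubble(c["img"])
cv2.imwrite("pics/p8.png",cv2.resize(c["img"][153:183,190:270],(800,300),interpolation=2))
o=manip.get_obs(); print(o["eef_pos"],o["wrist_force"])
E
```

```text
lines 336 415 bubble 361.98042704626334 mm to knob -3.2515428622910947
lines 336 416 bubble 356.28537735849056 mm to knob -4.682222877358491
[0.56930893 0.21842262 0.11503253] [-2.02997644 -3.56117279 10.12327237]
```

View pics/p8.png

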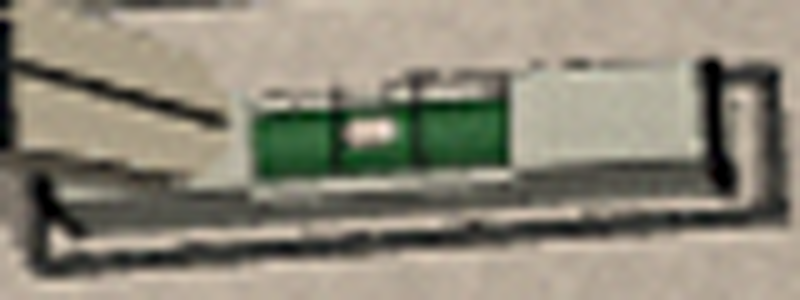

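Fully pressed, the bubble is at 369 against mid 376, about -1.7 mm (-0.007 rad). That's in range but one-sided, so I'll turn the knob about 14° more for margin.

Call:
servo_tool --targets '[{"angular": [0,0,0],"slide": [-3,0,-4],"jaw": 0},{"angular": [0,0,0],"slide": [-6,0,-8],"jaw": 0},{"angular": [0,8,0],"slide": [-6,0,-8],"jaw": 0},{"angular": [0,16,0],"slide": [-6,0,-8],"jaw": 0},{"angular": [0,24,0],"slide": [-6,0,-8],"jaw": 0},{"angular": [0,33,0],"slide": [-6,0,-8],"jaw": 0},{"angular": [0,33,0],"slide": [-6,0,-8],"jaw": 0},{"angular": [0,33,0],"slide": [-6,0,-8],"jaw": 0},{"angular": [0,33,0],"slide": [-6,0,-8],"jaw": 0}]'

```text
clock: 25.95
eef_pos: [0.5695, 0.214, 0.2136]
tool_rot: [0.0, 0.685, 0.728, 0.0]
wrist_force: [-0.3, 1.0, -0.6]
opening: 0.0006
finger_force: 0.0
```

```bash
python3 -c "
from h import *
go([.581,-.004,.205],-41.4)"
```

```text
slide [-21.83  -0.17   0.86] ang [ 3.000e-02 -0.000e+00  4.488e+01] t 25.95 pos [0.5695 0.214  0.2136] F [-0.29  0.98 -0.59] op 0.0006 ff 0.0 j7 -0.55
```

Call:
servo_tool --targets '[{"angular": [0,0,44.9],"slide": [-21.8,-0.2,0.9],"jaw": 0.4},{"angular": [0,0,44.9],"slide": [-21.8,-0.2,0.9],"jaw": 0.4},{"angular": [0,0,44.9],"slide": [-21.8,-0.2,0.9],"jaw": 0.4},{"angular": [0,0,44.9],"slide": [-21.8,-0.2,0.9],"jaw": 0.4},{"angular": [0,0,44.9],"slide": [-21.8,-0.2,0.9],"jaw": 0.4},{"angular": [0,0,44.9],"slide": [-21.8,-0.2,0.9],"jaw": 0.4},{"angular": [0,0,44.9],"slide": [-21.8,-0.2,0.9],"jaw": 0.4},{"angular": [0,0,44.9],"slide": [-21.8,-0.2,0.9],"jaw": 0.4},{"angular": [0,0,44.9],"slide": [-21.8,-0.2,0.9],"jaw": 0.4},{"angular": [0,0,44.9],"slide": [-21.8,-0.2,0.9],"jaw": 0.4}]'

```text
clock: 26.95
eef_pos: [0.5804, -0.004, 0.2045]
tool_rot: [-0.0, 0.911, 0.412, 0.0]
wrist_force: [-1.5, 0.2, 0.3]
opening: 0.0373
finger_force: 0.0
```

```bash
python3 -c "
from h import *
go([.581,-.004,.095],-41.4)"
```

```text
slide [ 0.04  0.05 10.95] ang [-0.02 -0.01  0.05] t 26.95 pos [ 0.5804 -0.004   0.2045] F [-1.46  0.19  0.32] op 0.0373 ff 0.0 j7 -0.82
```

Call:
servo_tool --targets '[{"angular": [0,0,0],"slide": [0,0,4],"jaw": 0.4},{"angular": [0,0,0],"slide": [0,0,8],"jaw": 0.4},{"angular": [0,0,0],"slide": [0,0,10.5],"jaw": 0.4},{"angular": [0,0,0],"slide": [0,0,10.9],"jaw": 0.4},{"angular": [0,0,0],"slide": [0,0,10.9],"jaw": 0},{"angular": [0,0,0],"slide": [0,0,10.9],"jaw": 0},{"angular": [0,0,0],"slide": [0,0,10.9],"jaw": 0},{"angular": [0,0,0],"slide": [0,0,10.9],"jaw": 0},{"angular": [0,0,0],"slide": [0,0,10.9],"jaw": 0},{"angular": [0,0,0],"slide": [0,0,10.9],"jaw": 0},{"angular": [0,0,0],"slide": [0,0,10.9],"jaw": 0},{"angular": [0,0,4],"slide": [0,0,10.9],"jaw": 0},{"angular": [0,0,8],"slide": [0,0,10.9],"jaw": 0},{"angular": [0,0,12],"slide": [0,0,10.9],"jaw": 0},{"angular": [0,0,14],"slide": [0,0,10.9],"jaw": 0},{"angular": [0,0,14],"slide": [0,0,10.9],"jaw": 0},{"angular": [0,0,14],"slide": [0,0,10.9],"jaw": 0}]'

```text
clock: 28.65
eef_pos: [0.5808, -0.005, 0.0968]
tool_rot: [0.0, 0.955, 0.296, 0.001]
wrist_force: [-1.7, 1.3, 8.9]
opening: 0.0117
finger_force: 29.6
```

Call:
servo_tool --targets '[{"angular": [0,0,0],"slide": [0,0,0],"jaw": 0.2},{"angular": [0,0,0],"slide": [0,0,0],"jaw": 0.4},{"angular": [0,0,0],"slide": [0,0,0],"jaw": 0.4},{"angular": [0,0,0],"slide": [0,0,-3],"jaw": 0.4},{"angular": [0,0,0],"slide": [0,0,-7],"jaw": 0.4},{"angular": [0,0,0],"slide": [0,0,-11],"jaw": 0},{"angular": [0,0,0],"slide": [0,0,-11],"jaw": 0},{"angular": [0,0,0],"slide": [0,0,-11],"jaw": 0}]'

```text
clock: 29.45
eef_pos: [0.5806, -0.0054, 0.2062]
tool_rot: [0.0, 0.955, 0.296, 0.001]
wrist_force: [0.3, -0.3, 0.1]
opening: 0.0177
finger_force: 0.0
```

```bash
python3 -c "
from h import *
go([.5693,.2184,.205],3.2)"
```

```text
slide [ 11.73 -19.09   0.13] ang [  0.09  -0.06 -58.74] t 29.45 pos [ 0.5806 -0.0054  0.2062] F [ 0.29 -0.32  0.1 ] op 0.0177 ff 0.0 j7 -1.0
```

Call:
servo_tool --targets '[{"angular": [0,0,-58.7],"slide": [11.7,-19.1,0],"jaw": 0},{"angular": [0,0,-58.7],"slide": [11.7,-19.1,0],"jaw": 0},{"angular": [0,0,-58.7],"slide": [11.7,-19.1,0],"jaw": 0},{"angular": [0,0,-58.7],"slide": [11.7,-19.1,0],"jaw": 0},{"angular": [0,0,-58.7],"slide": [11.7,-19.1,0],"jaw": 0},{"angular": [0,0,-58.7],"slide": [11.7,-19.1,0],"jaw": 0},{"angular": [0,0,-58.7],"slide": [11.7,-19.1,0],"jaw": 0},{"angular": [0,0,-58.7],"slide": [11.7,-19.1,0],"jaw": 0},{"angular": [0,0,-58.7],"slide": [11.7,-19.1,0],"jaw": 0},{"angular": [0,0,-58.7],"slide": [11.7,-19.1,0],"jaw": 0},{"angular": [0,0,-58.7],"slide": [11.7,-19.1,0],"jaw": 0},{"angular": [0,0,-58.7],"slide": [11.7,-19.1,0],"jaw": 0}]'

```text
clock: 30.65
eef_pos: [0.5687, 0.2183, 0.2055]
tool_rot: [0.0, 0.688, 0.726, -0.0]
wrist_force: [0.2, -0.6, -0.6]
opening: 0.0007
finger_force: 0.0
```

Call:
servo_tool --targets '[{"angular": [0,-8,0],"slide": [0,0,2],"jaw": 0},{"angular": [0,-16,0],"slide": [0,0,4],"jaw": 0},{"angular": [0,-24,0],"slide": [0,0,5],"jaw": 0},{"angular": [0,-33,0],"slide": [0,0,6],"jaw": 0},{"angular": [0,-33,0],"slide": [0,0,6],"jaw": 0},{"angular": [0,-33,0],"slide": [0,0,6],"jaw": 0},{"angular": [0,-33,0],"slide": [0,0,6],"jaw": 0},{"angular": [0,-33,0],"slide": [0,0,6],"jaw": 0}]'

```text
clock: 31.45
eef_pos: [0.5696, 0.2162, 0.1471]
tool_rot: [0.206, 0.661, 0.695, -0.194]
wrist_force: [-0.1, -0.5, 0.4]
opening: 0.0002
finger_force: 0.0
```

```bash
python3 -c "
from h import *
go([.5693,.2184,.120],3.2)"
```

```text
slide [ 1.66 -0.03  2.16] ang [ 0.04 32.86 -0.27] t 31.45 pos [0.5696 0.2162 0.1471] F [-0.09 -0.51  0.38] op 0.0002 ff 0.0 j7 -0.96
```

Call:
servo_tool --targets '[{"angular": [0,0,0],"slide": [0.8,0,1.1],"jaw": 0},{"angular": [0,0,0],"slide": [1.4,0,1.9],"jaw": 0},{"angular": [0,0,0],"slide": [1.7,0,2.3],"jaw": 0},{"angular": [0,0,0],"slide": [1.8,0,2.45],"jaw": 0},{"angular": [0,0,0],"slide": [1.85,0,2.5],"jaw": 0},{"angular": [0,0,0],"slide": [1.85,0,2.5],"jaw": 0},{"angular": [0,0,0],"slide": [1.85,0,2.5],"jaw": 0}]'

```text
clock: 32.15
eef_pos: [0.5688, 0.218, 0.1161]
tool_rot: [0.208, 0.659, 0.695, -0.197]
wrist_force: [-2.0, -2.1, 15.9]
opening: 0.0005
finger_force: 8.0
```

Call:
servo_tool --targets '[{"angular": [0,0,0],"slide": [-0.02,0,-0.03],"jaw": 0},{"angular": [0,0,0],"slide": [-0.02,0,-0.03],"jaw": 0},{"angular": [0,0,0],"slide": [-0.02,0,-0.03],"jaw": 0},{"angular": [0,0,0],"slide": [-0.02,0,-0.03],"jaw": 0},{"angular": [0,0,0],"slide": [-0.02,0,-0.03],"jaw": 0},{"angular": [0,0,0],"slide": [-0.02,0,-0.03],"jaw": 0},{"angular": [0,0,0],"slide": [-0.02,0,-0.03],"jaw": 0},{"angular": [0,0,0],"slide": [-0.02,0,-0.03],"jaw": 0},{"angular": [0,0,0],"slide": [-0.02,0,-0.03],"jaw": 0},{"angular": [0,0,0],"slide": [-0.02,0,-0.03],"jaw": 0},{"angular": [0,0,0],"slide": [-0.02,0,-0.03],"jaw": 0},{"angular": [0,0,0],"slide": [-0.02,0,-0.03],"jaw": 0},{"angular": [0,0,0],"slide": [-0.02,0,-0.03],"jaw": 0},{"angular": [0,0,0],"slide": [-0.02,0,-0.03],"jaw": 0},{"angular": [0,0,0],"slide": [-0.02,0,-0.03],"jaw": 0}]'

```text
clock: 33.65
eef_pos: [0.5688, 0.218, 0.1163]
tool_rot: [0.208, 0.659, 0.695, -0.197]
wrist_force: [-1.6, -2.5, 14.3]
opening: 0.0002
finger_force: 7.0
```

Run:
```python
from h import *
from station import manip
def bub(img):
    im=cv2.resize(img[153:183,190:270],(800,300),interpolation=2).astype(int)
    row=im[120:142,265:500,2].mean(0); x=np.arange(265,500)   # red channel across bubble
    w=np.clip(row-110,0,None); w[(x<300)|(x>470)]=0
    col=im[145:165,265:500].sum(2).mean(0)
    k=x<375; l1=x[k][col[k].argmin()]; l2=x[~k][col[~k].argmin()]
    print(l1,l2,(w*x).sum()/w.sum(),row.max())
bub(np.load("top_p.npz")["img"]); bub(np.load("top.npz")["img"]); c=manip.capture("top"); bub(c["img"])
W=cloud(c)
for b in(np.load("top_p.npz"),c):
    W=cloud(b); q=W[(np.abs(W[...,0]-.535)<.012)&(np.abs(W[...,1]-.13)<.07)&(np.abs(W[...,2]-.066)<.01)]
    print("board",np.polyfit(q[:,1],q[:,2],1))
o=manip.get_obs(); print(o["eef_pos"],o["wrist_force"],o["finger_force"],o["clock"])
```

```text
336 415 374.14729474347314 204.22727272727272
325 409 386.3253352745191 180.72727272727272
328 413 381.1974286767028 208.45454545454547
board [0.00241638 0.06288006]
board [-0.0019938   0.06522549]
[0.56883172 0.21799897 0.11624354] [-2.21801887 -2.88150288 13.98144454] 7.012142692110501 33.7
```

Run:
```python
from h import *
from station import manip
for c in (np.load("top_p.npz"),manip.capture("top")):
    im=c["img"]
    for v in range(164,171): print(v," ".join("%d/%d"%(im[v,u,1],im[v,u,2]) for u in range(214,243)))
    print()
```

```text
164 153/156 107/98 66/43 45/15 44/7 58/21 59/13 65/17 56/16 24/4 53/7 80/51 70/59 75/61 94/81 89/58 87/36 37/16 74/32 88/40 81/38 89/46 87/42 91/46 94/44 97/52 84/57 170/171 183/182
165 144/145 89/63 77/28 75/26 83/41 90/41 94/51 86/39 98/43 49/19 76/50 163/177 185/205 179/200 207/224 156/159 112/76 43/19 86/44 110/60 104/56 102/52 106/60 107/59 102/54 104/53 86/56 172/174 187/192
166 157/155 102/71 104/56 96/47 104/59 106/61 110/65 107/59 105/56 55/35 76/58 157/175 172/187 172/186 197/208 160/157 115/78 46/29 82/39 107/57 103/56 102/54 95/45 99/55 98/53 94/40 84/50 173/174 176/182
167 154/151 98/67 93/40 102/51 101/48 99/57 103/55 96/53 101/50 49/32 84/36 98/87 97/92 91/87 93/78 89/51 91/35 49/28 76/40 84/36 91/47 91/48 88/45 87/37 84/37 82/35 69/37 175/176 181/185
168 151/151 99/74 86/37 89/39 90/46 93/44 88/46 82/34 91/45 52/29 71/33 81/33 84/33 82/28 81/35 80/36 79/27 43/26 68/33 75/34 77/32 77/34 74/34 68/27 63/19 70/32 55/28 168/171 186/187
169 163/170 98/86 66/18 80/39 76/36 74/31 77/36 71/31 72/30 38/18 61/25 71/30 65/26 68/28 67/29 69/37 79/50 43/32 73/56 81/59 78/55 82/70 8
[... 923 characters left out ...]
51 79/39 90/66 89/66 80/53 72/39 68/27 53/26 85/47 92/44 82/34 89/41 89/45 87/45 84/40 75/27 139/141 182/184 181/185
168 121/108 83/40 91/37 89/43 90/45 88/41 89/40 90/46 64/34 59/32 83/42 78/28 79/29 81/33 80/34 83/33 68/31 43/29 70/30 68/28 72/33 65/26 66/25 70/33 68/34 61/18 128/127 177/183 182/185
169 126/122 67/37 71/31 71/29 77/34 73/34 71/29 67/24 53/26 48/18 67/33 69/29 72/40 69/43 73/46 71/41 72/56 58/55 70/57 76/61 91/76 86/76 77/67 90/75 94/85 89/76 94/90 110/116 115/118
170 126/123 72/48 75/53 75/57 74/53 82/69 83/72 79/71 79/71 93/86 103/91 107/93 120/110 129/120 124/115 124/117 149/149 158/157 153/155 184/191 194/202 192/199 196/199 191/201 194/200 198/206 165/169 103/108 76/77
```

Call:
servo_tool --targets '[{"angular": [0,0,0],"slide": [0.01,0,0.01],"jaw": 0},{"angular": [0,0,0],"slide": [0,0,0],"jaw": 0},{"angular": [0,0,0],"slide": [0,0,0],"jaw": 0},{"angular": [0,0,0],"slide": [0,0,0],"jaw": 0},{"angular": [0,0,0],"slide": [0,0,0],"jaw": 0},{"angular": [0,0,0],"slide": [0,0,0],"jaw": 0}]'

```text
clock: 34.35
eef_pos: [0.5688, 0.218, 0.1162]
tool_rot: [0.208, 0.659, 0.695, -0.197]
wrist_force: [-0.6, -4.5, 14.8]
opening: 0.0004
finger_force: 7.0
```

```bash
cat >> h.py <<'E'
def bub2(ims):
    im=np.mean([i.astype(float) for i in ims],0); u=np.arange(214,243)
    g=im[166:169,214:243,1].mean(0) if False else im[167:169,214:243,1].mean(0)
    r=im[165:167,214:243,2].mean(0)
    base=np.median(g[2:26]); d=np.clip(base*.9-g,0,None)
    L=[(d*u)[s].sum()/d[s].sum() for s in (slice(6,11),slice(14,19))]
    w=np.clip(r-65,0,145); w[:8]=0; w[20:]=0
    b=(w*u).sum()/w.sum(); print("lines",np.round(L,2),"bub",round(b,2),"mm",round((b-sum(L)/2)*19/(L[1]-L[0]),2))
E
python3 - <<'E'
from h import *
from station import manip
bub2([np.load("top_p.npz")["img"]])
C=[manip.capture("top") for _ in range(5)]; bub2([c["img"] for c in C])
W=cloud(C[0]);v,u=np.mgrid[:400,:640]
m=(v>145)&(v<185)&(u>285)&(u<325)&(W[...,2]>.088)&(W[...,2]<.12); print("wing",rect(W,m))
p=W[m]; e,V=np.linalg.eigh(np.cov(p[:,:2].T)); print(np.rad2deg(np.arctan2(V[1,1],V[0,1])))
W0=cloud(np.load("top0.npz")); m=(v>145)&(v<185)&(u>285)&(u<325)&(W0[...,2]>.088)&(W0[...,2]<.12)
p=W0[m]; e,V=np.linalg.eigh(np.cov(p[:,:2].T)); print(np.rad2deg(np.arctan2(V[1,1],V[0,1])))
E
```

```text
lines [223.   231.12] bub 227.02 mm -0.09
lines [222.49 230.84] bub 227.61 mm 2.16
wing (((581.1348876953125, -4.467267990112305), (44.254974365234375, 12.232239723205566), 35.67271423339844), np.float64(0.10227004312382926))
-144.4320784785943
108.57857373397432
```

Wing angle confirms 73° turned in total. Bubble reads +2.2 mm now, -1.6 mm before, so I'll turn back 8° to centre it.

Call:
servo_tool --targets '[{"angular": [0,0,0],"slide": [-3,0,-4],"jaw": 0},{"angular": [0,0,0],"slide": [-6,0,-8],"jaw": 0},{"angular": [0,8,0],"slide": [-6,0,-8],"jaw": 0},{"angular": [0,16,0],"slide": [-6,0,-8],"jaw": 0},{"angular": [0,24,0],"slide": [-6,0,-8],"jaw": 0},{"angular": [0,33,0],"slide": [-6,0,-8],"jaw": 0},{"angular": [0,33,0],"slide": [-6,0,-8],"jaw": 0},{"angular": [0,33,0],"slide": [-6,0,-8],"jaw": 0},{"angular": [0,33,0],"slide": [-6,0,-8],"jaw": 0}]'

```text
clock: 35.5
eef_pos: [0.5686, 0.2146, 0.2142]
tool_rot: [0.0, 0.687, 0.727, -0.001]
wrist_force: [-0.3, 1.0, -0.6]
opening: 0.0005
finger_force: 0.0
```

```bash
python3 -c "
from h import *
go([.581,-.0043,.205],-54.8)"
```

```text
slide [-21.92  -0.     0.94] ang [-2.000e-02  7.000e-02  5.806e+01] t 35.5 pos [0.5686 0.2146 0.2142] F [-0.33  0.95 -0.57] op 0.0005 ff 0.0 j7 -0.51
```

Call:
servo_tool --targets '[{"angular": [0,0,58.1],"slide": [-21.9,0,0.9],"jaw": 0.4},{"angular": [0,0,58.1],"slide": [-21.9,0,0.9],"jaw": 0.4},{"angular": [0,0,58.1],"slide": [-21.9,0,0.9],"jaw": 0.4},{"angular": [0,0,58.1],"slide": [-21.9,0,0.9],"jaw": 0.4},{"angular": [0,0,58.1],"slide": [-21.9,0,0.9],"jaw": 0.4},{"angular": [0,0,58.1],"slide": [-21.9,0,0.9],"jaw": 0.4},{"angular": [0,0,58.1],"slide": [-21.9,0,0.9],"jaw": 0.4},{"angular": [0,0,58.1],"slide": [-21.9,0,0.9],"jaw": 0.4},{"angular": [0,0,58.1],"slide": [-21.9,0,0.9],"jaw": 0.4},{"angular": [0,0,58.1],"slide": [-21.9,0,0.9],"jaw": 0.4},{"angular": [0,0,58.1],"slide": [-21.9,0,0.9],"jaw": 0.4},{"angular": [0,0,58.1],"slide": [-21.9,0,0.9],"jaw": 0.4}]'

```text
clock: 36.7
eef_pos: [0.5811, -0.0051, 0.2056]
tool_rot: [-0.0, 0.953, 0.302, -0.0]
wrist_force: [0.3, -0.2, -0.2]
opening: 0.0371
finger_force: 0.0
```

```bash
python3 -c "
from h import *
go([.581,-.0043,.095],-54.8)"
```

```text
slide [ 0.04 -0.07 11.06] ang [-0.    0.01 -0.06] t 36.7 pos [ 0.5811 -0.0051  0.2056] F [ 0.26 -0.2  -0.24] op 0.0371 ff 0.0 j7 -0.97
```

Call:
servo_tool --targets '[{"angular": [0,0,0],"slide": [0,0,4],"jaw": 0.4},{"angular": [0,0,0],"slide": [0,0,8],"jaw": 0.4},{"angular": [0,0,0],"slide": [0,0,10.5],"jaw": 0.4},{"angular": [0,0,0],"slide": [0,0,11],"jaw": 0.4},{"angular": [0,0,0],"slide": [0,0,11],"jaw": 0},{"angular": [0,0,0],"slide": [0,0,11],"jaw": 0},{"angular": [0,0,0],"slide": [0,0,11],"jaw": 0},{"angular": [0,0,0],"slide": [0,0,11],"jaw": 0},{"angular": [0,0,0],"slide": [0,0,11],"jaw": 0},{"angular": [0,0,0],"slide": [0,0,11],"jaw": 0},{"angular": [0,0,0],"slide": [0,0,11],"jaw": 0},{"angular": [0,0,-4],"slide": [0,0,11],"jaw": 0},{"angular": [0,0,-8],"slide": [0,0,11],"jaw": 0},{"angular": [0,0,-8],"slide": [0,0,11],"jaw": 0},{"angular": [0,0,-8],"slide": [0,0,11],"jaw": 0}]'

```text
clock: 38.2
eef_pos: [0.5815, -0.0046, 0.097]
tool_rot: [-0.0, 0.93, 0.368, 0.001]
wrist_force: [-1.7, 1.2, 6.0]
opening: 0.0115
finger_force: 30.0
```

Call:
servo_tool --targets '[{"angular": [0,0,0],"slide": [0,0,0],"jaw": 0.2},{"angular": [0,0,0],"slide": [0,0,0],"jaw": 0.4},{"angular": [0,0,0],"slide": [0,0,0],"jaw": 0.4},{"angular": [0,0,0],"slide": [0,0,-3],"jaw": 0.4},{"angular": [0,0,0],"slide": [0,0,-7],"jaw": 0.4},{"angular": [0,0,0],"slide": [0,0,-11],"jaw": 0},{"angular": [0,0,0],"slide": [0,0,-11],"jaw": 0},{"angular": [0,0,0],"slide": [0,0,-11],"jaw": 0}]'

```text
clock: 39.0
eef_pos: [0.5814, -0.0052, 0.2064]
tool_rot: [0.0, 0.93, 0.367, 0.001]
wrist_force: [-1.1, -0.5, -0.8]
opening: 0.018
finger_force: 0.0
```

```bash
python3 -c "
from h import *
go([.569,.218,.205],3.2)"
```

```text
slide [ 14.34 -17.15   0.14] ang [ 1.100e-01 -5.000e-02 -5.013e+01] t 39.0 pos [ 0.5814 -0.0052  0.2064] F [-1.05 -0.46 -0.84] op 0.018 ff 0.0 j7 -0.86
```

Call:
servo_tool --targets '[{"angular": [0,0,-50],"slide": [14.3,-17.1,0],"jaw": 0},{"angular": [0,0,-50],"slide": [14.3,-17.1,0],"jaw": 0},{"angular": [0,0,-50],"slide": [14.3,-17.1,0],"jaw": 0},{"angular": [0,0,-50],"slide": [14.3,-17.1,0],"jaw": 0},{"angular": [0,0,-50],"slide": [14.3,-17.1,0],"jaw": 0},{"angular": [0,0,-50],"slide": [14.3,-17.1,0],"jaw": 0},{"angular": [0,0,-50],"slide": [14.3,-17.1,0],"jaw": 0},{"angular": [0,0,-50],"slide": [14.3,-17.1,0],"jaw": 0},{"angular": [0,0,-50],"slide": [14.3,-17.1,0],"jaw": 0},{"angular": [0,0,-50],"slide": [14.3,-17.1,0],"jaw": 0},{"angular": [0,0,-50],"slide": [14.3,-17.1,0],"jaw": 0}]'

```text
clock: 40.1
eef_pos: [0.5688, 0.2169, 0.2056]
tool_rot: [0.0, 0.688, 0.725, -0.0]
wrist_force: [-0.3, -0.8, 0.4]
opening: 0.0008
finger_force: 0.0
```

Call:
servo_tool --targets '[{"angular": [0,-8,0],"slide": [0,0,2],"jaw": 0},{"angular": [0,-16,0],"slide": [0,0,4],"jaw": 0},{"angular": [0,-24,0],"slide": [0,0,5],"jaw": 0},{"angular": [0,-33,0],"slide": [0,0,6],"jaw": 0},{"angular": [0,-33,0],"slide": [0,0,6],"jaw": 0},{"angular": [0,-33,0],"slide": [0,0,6],"jaw": 0},{"angular": [0,-33,0],"slide": [0,0,6],"jaw": 0},{"angular": [0,-33,0],"slide": [0,0,6],"jaw": 0}]'

```text
clock: 40.9
eef_pos: [0.5697, 0.2152, 0.1473]
tool_rot: [0.206, 0.661, 0.695, -0.194]
wrist_force: [-0.6, -0.9, 0.0]
opening: 0.0005
finger_force: 0.0
```

```bash
python3 -c "
from h import *
go([.569,.218,.116],3.2)"
```

```text
slide [ 1.94 -0.07  2.47] ang [ 1.000e-02  3.286e+01 -3.700e-01] t 40.9 pos [0.5697 0.2152 0.1473] F [-0.55 -0.91  0.  ] op 0.0005 ff 0.0 j7 -0.94
```

Call:
servo_tool --targets '[{"angular": [0,0,0],"slide": [0.8,0,1.1],"jaw": 0},{"angular": [0,0,0],"slide": [1.4,0,1.9],"jaw": 0},{"angular": [0,0,0],"slide": [1.7,0,2.3],"jaw": 0},{"angular": [0,0,0],"slide": [1.8,0,2.45],"jaw": 0},{"angular": [0,0,0],"slide": [1.85,0,2.5],"jaw": 0},{"angular": [0,0,0],"slide": [1.85,0,2.5],"jaw": 0},{"angular": [0,0,0],"slide": [1.85,0,2.5],"jaw": 0},{"angular": [0,0,0],"slide": [1.85,0,2.5],"jaw": 0},{"angular": [0,0,0],"slide": [1.85,0,2.5],"jaw": 0},{"angular": [0,0,0],"slide": [1.85,0,2.5],"jaw": 0},{"angular": [0,0,0],"slide": [1.85,0,2.5],"jaw": 0},{"angular": [0,0,0],"slide": [1.85,0,2.5],"jaw": 0},{"angular": [0,0,0],"slide": [1.85,0,2.5],"jaw": 0},{"angular": [0,0,0],"slide": [1.85,0,2.5],"jaw": 0},{"angular": [0,0,0],"slide": [1.85,0,2.5],"jaw": 0},{"angular": [0,0,0],"slide": [1.85,0,2.5],"jaw": 0},{"angular": [0,0,0],"slide": [1.85,0,2.5],"jaw": 0}]'

```text
clock: 42.6
eef_pos: [0.5688, 0.2171, 0.1159]
tool_rot: [0.207, 0.66, 0.695, -0.197]
wrist_force: [-1.0, -3.3, 12.9]
opening: 0.0003
finger_force: 6.6
```

Run:
```python
from h import *
from station import manip
C=[manip.capture("top") for _ in range(4)]; bub2([c["img"] for c in C])
W=cloud(C[0]);v,u=np.mgrid[:400,:640]
m=(v>145)&(v<185)&(u>285)&(u<325)&(W[...,2]>.088)&(W[...,2]<.12); print("wing",rect(W,m)[0][2])
q=W[(np.abs(W[...,0]-.535)<.012)&(np.abs(W[...,1]-.13)<.07)&(np.abs(W[...,2]-.066)<.01)]
print("board",np.polyfit(q[:,1],q[:,2],1))
im=C[0]["img"]
for k in(165,166,168): print(im[k,214:243,2].tolist() if k<168 else im[k,214:243,1].tolist())
o=manip.get_obs(); print(o["wrist_force"],o["clock"],o["eef_pos"])
```

```text
lines [222.6  230.71] bub 226.94 mm 0.66
wing 42.96324920654297
board [0.00581247 0.06338006]
[118, 23, 27, 38, 36, 39, 48, 50, 37, 29, 50, 181, 206, 201, 223, 164, 72, 40, 54, 55, 57, 54, 55, 51, 54, 24, 156, 185, 179]
[114, 34, 47, 62, 55, 57, 52, 57, 38, 28, 61, 164, 187, 188, 210, 135, 41, 29, 52, 50, 52, 53, 50, 52, 42, 35, 154, 182, 173]
[118, 70, 90, 91, 86, 90, 86, 94, 61, 56, 82, 88, 82, 74, 76, 84, 57, 38, 67, 80, 73, 69, 72, 70, 67, 60, 141, 184, 187]
[-1.65983794 -3.02493849 12.95819389] 42.8 [0.56881787 0.21713999 0.11587177]
```

```bash
python3 -c "
from station import manip
print(manip.hand_in())"
```

```text
the job is handed in; nothing more can be done
None
```

The job is handed in at about 43 s: the level lies in the pocket, the closed gripper presses its pivot end with about 13 N, and the bubble reads about +0.7 mm from the middle; no verdict came back, and I did not re-measure the tin, stapler and eraser at the end.

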